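# Pair the parts trays with the sample stars

## Robot

A 6-joint arm with a two-finger parallel gripper is mounted at the origin on the work surface. World frame = base frame: x ahead of the robot, y to its left, z up, the work surface at z = 0. Lengths are in m, angles in rad, forces in N, time in s.
With the tool pointing down it reaches from about 0.35 to 0.775 m from the base axis. Payload 5.5 kg.
Tool frame: the origin (TCP) lies at the very end of the fingers, on their centre line; the grasp point (between the pads) lies 19 mm behind it; y points along the fingers, z is the direction in which the jaws open and shut, and the axes are right-handed (so a half turn about y gives the same grasp; the last joint's range is limited). The gripper opens to 85 mm and grips with 20 to 120 N. Pads are 22 mm wide; open, the fingers measure 114 mm over their backs; the gripper's body (76 mm by 85 mm) begins 54 mm behind the grasp point. The pads swing forward as they close: fully open they stand 13 mm farther back than shut.
Start: joints at [-0.14, 0.313, 0.046, 1.304, 0, 1.431], TCP at [0.575, -0, 0.231] pointing down, gripper open.
Joint ranges: [-2.76, 2.76], [-0.86, 1.69], [-1.03, 1.26], [-2.2, 2.34], [-1.47, 1.5], [-3.14, 3.14]. Speed limits (rad/s): [2.57, 2.57, 3.14, 3.14, 3.14, 3.14].

## Interface

Orientations are given as a unit quaternion [w, x, y, z].
In Python, from workcell import env gives the robot as it stands.
- The arm moves only by the shell command python3 -m inch 'ROWS' [OPENING] [FORCE]. ROWS is JSON, a list that holds one entry, the list of rows, each a list of 4 numbers: the shift along the tool's x, y, z in mm, then the turn about the tool's y in degrees. In form: [[[tx, ty, tz, spin], ...]]. A call has 1 to 10 rows; each row is the pose to reach, as a shift and turn from the pose commanded when the call began, along the tool's axes at that moment; what a row does not reach only later rows make up. A row lasts 1/10 s, in which the tool goes at most 50 mm and 8.59 degrees, less where a joint would pass 70% of its speed; a pose out of reach is approached as far as the arm can. A call with a gripper value outside its range is refused whole. OPENING is the finger opening in mm, from 0 to 85.4, set as the call begins (- or left out, the last holds). The fingers move at their own pace and stop on an object; FORCE is the grip in N (left out, the last holds). Time passes only in rows, so rows that repeat a pose let the fingers close. It gives the time, the measured TCP pose, the force and the opening at its end, in the units of the state.
- env.get_state(): the state, without advancing time (a new reading comes with each control period).
- env.read_camera(name): name is "scene" or "side" or "wrist"; returns the picture (384x512x3 uint8, blue, green, red); there is no depth.
- env.camera_model(name): a dict with "fx", "fy", "cx", "cy" (pixels), "R" (3x3) and "t" (3): a world point X has camera coordinates R X + t; the wrist camera has in their place "mount" (4x4, takes a point from camera to tool coordinates, whose origin is the TCP and whose axes are the tool frame's). Camera axes: x right, y down, z forward; pixel columns grow to the right and rows downward; lengths in m; the calibration is good to about 2 mm. A picture is of the moment at which its call begins: read the wrist's pose just before it. camera_model takes no time and is no camera call.
- env.hand_in(): hands the job in, once; it reports no verdict.
The state is a dict: "clock": time; "joint_pos": joint angles; "qvel": joint speeds; "tau": joint torques, N m; "tcp_pos": TCP position; "orientation": TCP orientation; "wrist_force": force on the tool from outside, world axes, zero at the start; "ft_torque": the same for the moment, N m; "finger_gap": finger opening in m.
Only numpy, scipy, OpenCV 4.12 (cv2) and the standard library are available. Lean on these libraries where they do the work, as an engineer would, in place of code of your own. Each camera call takes 0.05 s, during which the arm holds its last target.

## Task

Pair each sample star on the sloped picking stand with its parts tray: slide the red tray and the yellow tray up the slope, each in the lane in front of the star of its own colour, until it rests squarely against the stop board at the top. Keep the trays sliding on the table and the slope, since lifting or tipping them would spill the points, and leave the white tray and everything else where they are.

Things in the scene. Friction and masses are not known exactly. Their poses are not given: they have to be found in the camera images.
- tray_red_centre (a point): Centre of the loose open plywood tray of red star points: 130 mm long (x), 96 wide (y), 45 high; this point is 22.5 mm above its underside. Walls 6 mm thick. Inside, a solid level bed of points lies 17 mm above the underside (tips up to 10 mm higher are look only), so fingers can reach 27 mm down behind a wall. 175 to 350 g. Both ends alike.
- tray_yellow_centre (a point): Centre of the loose open plywood tray of yellow star points: 130 mm long (x), 96 wide (y), 45 high; this point is 22.5 mm above its underside. Walls 6 mm thick. Inside, a solid level bed of points lies 17 mm above the underside (tips up to 10 mm higher are look only), so fingers can reach 27 mm down behind a wall. 175 to 350 g. Both ends alike.
- tray_white_centre (a point): Centre of the loose open plywood tray of white star points (matches no star: leave it): 130 mm long (x), 96 wide (y), 45 high; this point is 22.5 mm above its underside. Walls 6 mm thick. Inside, a solid level bed of points lies 17 mm above the underside (tips up to 10 mm higher are look only), so fingers can reach 27 mm down behind a wall. 175 to 350 g. Both ends alike.
- tray_red: The red tray's body, at its underside; axes as for its centre.
- tray_yellow: The yellow tray's body, at its underside; axes as for its centre.
- star_red_centre (a point): Centre of the red sample star, 110 mm across, fixed on a post on the head shelf above the top of one lane of the stand (which lane varies). Its x axis points uphill as the stand's does; in its y direction it lies on the middle line of its lane.
- star_yellow_centre (a point): Centre of the yellow sample star, 110 mm across, fixed on a post on the head shelf above the top of one lane of the stand (which lane varies). Its x axis points uphill as the stand's does; in its y direction it lies on the middle line of its lane.
- stand: Fixed plywood picking stand, 244 mm wide, with a ramp of two lanes side by side. Origin on the table at the middle of the ramp's foot; x is horizontal and points uphill, y across the lanes, z up. The ramp starts at table height at x = 0 and rises at 0.15 rad to a stop board. Head shelf behind the stop: top 86 mm above the table.
- deck: The ramp's surface: origin as the stand's, x up the slope, y across, z square to it. Lane middles at y = +58 and -58 mm, 108 mm clear between rails 16 mm high; middle rail from x = 46 mm up; outer rails flare outwards from x = 30 to -20 mm. Stop board's face at x = 205 mm, 40 mm high: a tray against it has its centre at x = 140, z = 22.5 mm and stays there by friction when let go.
- glue_jar: Bystander to be left alone: white glue jar with lid, 60 mm diameter, 85 mm tall. Origin at the middle of its underside.
- brush_cup: Bystander to be left alone: white plastic cup of brushes, 74 mm diameter, cup 100 mm and brushes 180 mm tall. Origin at the middle of its underside.
- notched_block: Bystander to be left alone: small wooden block with a groove, 100 x 50 x 34 mm. Origin at the middle of its underside.
- paste_brush: Bystander to be left alone: paste brush lying flat, 170 mm long. Origin at the middle of its underside.
- bone_folder: Bystander to be left alone: flat ivory-coloured folding tool, 160 x 22 x 6 mm. Origin at the middle of its underside.
- gift_carton: Bystander to be left alone: red-lidded gift carton, 124 x 124 x 73 mm. Origin at the middle of its underside.
There are look-alikes about, which are no part of the job. Leave any green or pink look-alike of the tray_yellow alone.

How it is judged:
By the outcome, as a careful person would: the job done as asked, in the order asked, and still so for the second after the job is handed in, with the robot touching nothing.
It also fails if it takes over 72 s, if anything falls off the work surface, if the arm or the gripper's body presses on something with over 40 N, if the wrist force passes 120 N, or if a joint passes its speed limit or range.

## Working session

There is one attempt and no reset: what is moved stays moved. The work goes in short steps, Python scripts to look and compute and a shell command to move; the robot and the scene stay as the last step left them, time stands still between calls to the robot, and variables do not carry over. Pictures are saved under pics/ and viewed, and the job is handed in when it is done.

```bash
ls -la; mkdir -p pics; python3 - <<'E'
from workcell import env
import cv2,numpy as np
s=env.get_state();print(s)
for n in("scene","side","wrist"):
    cv2.imwrite(f"pics/{n}0.png",env.read_camera(n)); print(n,env.camera_model(n))
E
```

```text
total 12
drwxr-xr-x  3 agent agent 4096 Dec  6 18:52 .
drwxr-xr-x 23 root  root  4096 Dec  6 18:52 ..
drwxr-xr-x  2 agent agent 4096 Dec  6 18:52 pics
{'clock': 0.0, 'joint_pos': array([-1.39591109e-01,  3.14017214e-01,  4.49481310e-02,  1.30359130e+00,
       -3.07408433e-06,  1.43120255e+00]), 'qvel': array([ 0.00071755, -0.00022785,  0.0002859 , -0.00034373, -0.0007935 ,
       -0.00105398]), 'tau': array([-2.90074182e-03, -4.80629075e+01,  2.98531097e+01,  1.95313990e-02,
       -3.83516899e-04, -4.27451073e-05]), 'tcp_pos': array([5.74477442e-01, 6.79739441e-05, 2.30386692e-01]), 'orientation': array([ 0.49960294, -0.50039796,  0.50052478, -0.49947344]), 'wrist_force': array([ 0.55744691,  0.23969928, -0.41063172]), 'ft_torque': array([ 0.00314364, -0.02084362,  0.02065958]), 'finger_gap': 0.08554048844675251}
scene {'fx': 350.2588472098657, 'fy': 350.2588472098657, 'cx': 247.26935791408425, 'cy': 196.5485965469267, 'R': array([[-0.544363  ,  0.83878858,  0.01013099],
       [ 0.5664329 ,  0.37646209, -0.73309622],
       [-0.61872667, -0.39333193, -0.68004948]]), 't': array([ 0.33519905, -0.17995076,  1.42744526])}
side {'fx': 467.6158115293891, 'fy': 467.6158115293891, 'cx': 245.76271919738826, 'cy': 193.55211614158353, 'R': array([[ 0.98705296, -0.16006975, -0.01020471],
       [-0.11490768, -0.66130936, -0.74125985],
       [ 0.11190481,  0.73283532, -0.6711406 ]]), 't': array([-0.51604479,  0.08604084,  1.57892904])}
wrist {'fx': 326.07173128273683, 'fy': 326.07173128273683, 'cx': 256.44086107593057, 'cy': 188.19131578227308, 'mount': array([[ 2.00820652e-04,  9.65932427e-01,  2.58794333e-01,
        -6.60588145e-02],
       [ 2.62744588e-04, -2.58794380e-01,  9.65932399e-01,
        -1.43038542e-01],
       [ 9.99999945e-01, -1.25982364e-04, -3.05764774e-04,
        -1.33899108e-03],
       [ 0.00000000e+00,  0.00000000e+00,  0.00000000e+00,
         1.00000000e+00]])}
```

View pics/scene0.png

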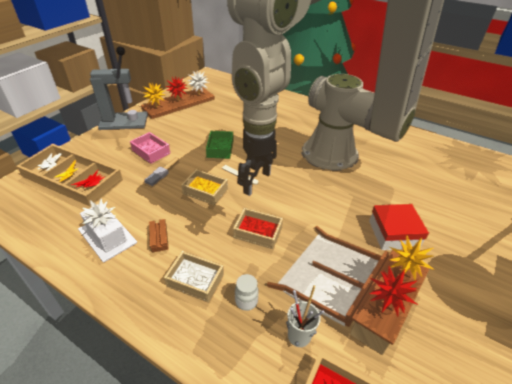

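View pics/side0.png

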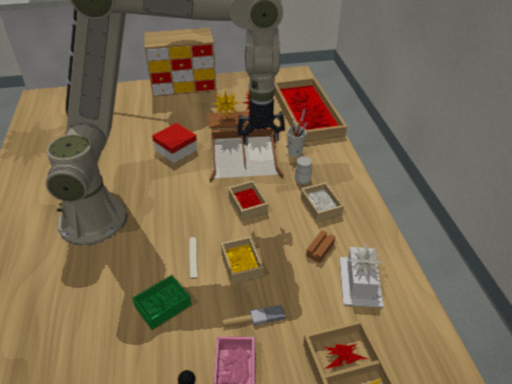

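View pics/wrist0.png

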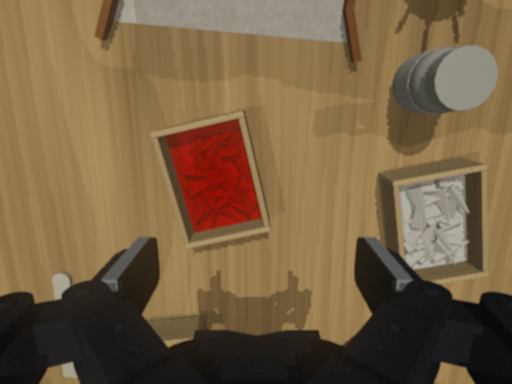

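The scene view shows the red tray at (258,227), the yellow one at (205,186) and the white one at (193,275). The stand is at (340,275), with the yellow star at (410,258) and the red star at (393,290). Next I'll set up the helpers and enlarge these crops.

```bash
cat > h.py <<'E'
from workcell import env
import cv2,numpy as np
from scipy.spatial.transform import Rotation as Rn
def rot(q): return Rn.from_quat([q[1],q[2],q[3],q[0]]).as_matrix()
def cam(n,state=None):
    m=env.camera_model(n)
    if n=="wrist":
        M=m["mount"];Rt=rot(state["orientation"]);
        Rw=Rt@M[:3,:3]; o=Rt@M[:3,3]+state["tcp_pos"]
    else: Rw=m["R"].T; o=-Rw@m["t"]
    return m,Rw,o
def ray(c,u,v):
    m,Rw,o=c; d=Rw@np.array([(u-m["cx"])/m["fx"],(v-m["cy"])/m["fy"],1]); return o,d/np.linalg.norm(d)
def plane(c,u,v,z):
    o,d=ray(c,u,v); return o+d*(z-o[2])/d[2]
def proj(c,X):
    m,Rw,o=c; p=Rw.T@(np.asarray(X)-o); return np.array([m["cx"]+m["fx"]*p[0]/p[2],m["cy"]+m["fy"]*p[1]/p[2]])
def tri(rays):
    A=np.zeros((3,3));b=np.zeros(3)
    for o,d in rays:
        P=np.eye(3)-np.outer(d,d);A+=P;b+=P@o
    X=np.linalg.solve(A,b); return X,[float(np.linalg.norm((np.eye(3)-np.outer(d,d))@(X-o))) for o,d in rays]
def red(i):
    h=cv2.cvtColor(i,cv2.COLOR_BGR2HSV); return ((h[...,0]<6)|(h[...,0]>174))&(h[...,1]>180)&(h[...,2]>90)
def yel(i):
    h=cv2.cvtColor(i,cv2.COLOR_BGR2HSV); return (h[...,0]>20)&(h[...,0]<32)&(h[...,1]>190)&(h[...,2]>120)
def blobs(mask,amin=60):
    n,l,s,c=cv2.connectedComponentsWithStats(mask.astype(np.uint8))
    return [(int(s[i,4]),c[i].round(1),s[i,:4]) for i in range(1,n) if s[i,4]>=amin]
E
python3 - <<'E'
from h import *
print(rot(env.get_state()["orientation"]).round(3))
for n in("scene","side","wrist"):
    i=cv2.imread(f"pics/{n}0.png")
    for f in(red,yel):
        print(n,f.__name__);[print("  ",b) for b in blobs(f(i))]
i=cv2.imread("pics/scene0.png");cv2.imwrite("pics/sc_crop.png",cv2.resize(i[160:350,160:450],None,fx=2.75,fy=2.75,interpolation=cv2.INTER_CUBIC))
i=cv2.imread("pics/side0.png");cv2.imwrite("pics/si_crop.png",cv2.resize(i[80:290,140:360],None,fx=2.8,fy=2.8,interpolation=cv2.INTER_CUBIC))
E
```

```text
[[ 0.    -0.001  1.   ]
 [-1.     0.     0.   ]
 [-0.    -1.    -0.001]]
scene red
   (2680, array([365.1,  38.4]), array([342,   0,  45,  91], dtype=int32))
   (204, array([496.3,  26.6]), array([487,  20,  20,  15], dtype=int32))
   (3254, array([469.7,  77.6]), array([423,  51,  89,  56], dtype=int32))
   (189, array([176.2,  86.6]), array([168,  79,  17,  18], dtype=int32))
   (206, array([ 89.4, 180.8]), array([ 74, 172,  28,  15], dtype=int32))
   (1402, array([399.8, 221.9]), array([374, 205,  54,  35], dtype=int32))
   (453, array([257.9, 225.8]), array([239, 216,  37,  21], dtype=int32))
   (1043, array([392.9, 290.4]), array([370, 268,  46,  47], dtype=int32))
   (442, array([329.3, 376.9]), array([312, 365,  43,  19], dtype=int32))
scene yel
   (127, array([ 67.3, 172.2]), array([ 56, 161,  20,  20], dtype=int32))
   (270, array([204.6, 184.8]), array([190, 178,  30,  16], dtype=int32))
   (81, array([420.2, 251.2]), array([411, 241,  20,  18], dtype=int32))
   (67, array([404.5, 251. ]), array([398, 243,  12,  14], dtype=int32))
side red
   (185, array([201.8,  49.9]), array([192,  45,  20,  12], dtype=int32))
   (176, array([181.2,  64. ]), array([171,  59,  21,  11], dtype=int32))
   (165, array([160.8,  77.4]), array([151,  72,  20,  11], dtype=int32))
   (152, array([204.4,  84.9]), array([196,  80,  18,  11], dtype=int32))
   (1430, array([308.4, 106.7]), array([281,  85,  57,  45], dtype=int32))
   (646, array([173., 136.]), array([153, 123,  43,  27], dtype=int32))
   (329, array([247.6, 198. ]), array([235, 189,  27,  19], dtype=int32))
   (442, array([343. , 354.6]), array([325, 344,  41,  24], dtype=int32))
side yel
   (224, array([225. , 103.1]), array([213,  93,  24,  22], dtype=int32))
   (606, array([241.4, 258.2]), array([227, 244,  31,  29], dtype=int32))
wrist red
   (7060, array([214.6, 175.9]), array([168, 120,  93, 112], dtype=int32))
wrist yel
```

View pics/sc_crop.png

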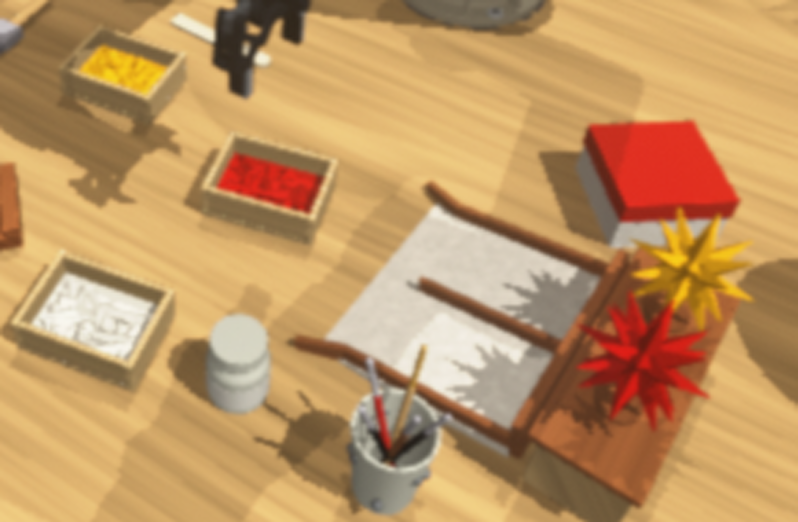

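View pics/si_crop.png

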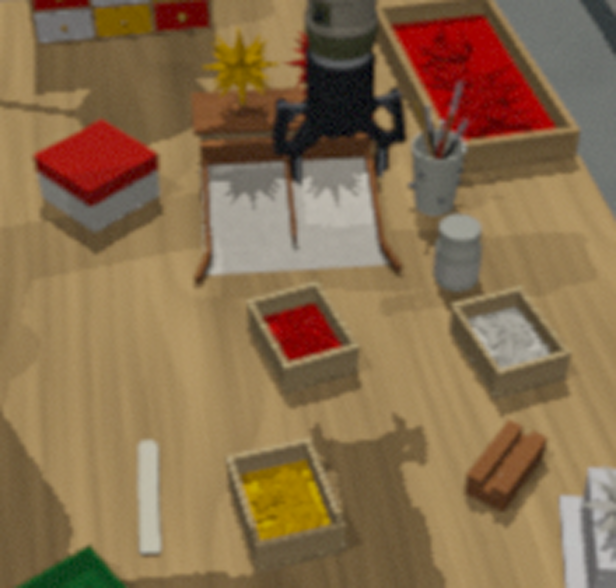

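```bash
python3 - <<'E'
import cv2,numpy as np
def crop(n,x0,y0,w,h,f):
    i=cv2.imread(f"pics/{n}0.png")[y0:y0+h,x0:x0+w]
    i=cv2.resize(i,None,fx=f,fy=f,interpolation=cv2.INTER_CUBIC)
    for k in range(0,w,10): cv2.putText(i,str(x0+k),(k*f,8),0,.3,(255,0,255),1); cv2.line(i,(k*f,10),(k*f,14),(255,0,255),1)
    for k in range(0,h,10): cv2.putText(i,str(y0+k),(0,k*f+4),0,.3,(255,0,255),1)
    return i
a=crop("scene",225,200,66,52,6);b=crop("side",222,175,52,52,6);c=crop("scene",178,165,66,52,6);d=crop("side",215,230,52,56,6)
W=np.zeros((312+336,396+312,3),np.uint8);W[:312,:396]=a;W[:312,396:]=b;W[312:624,:396]=c;W[312:648,396:]=d
cv2.imwrite("pics/trays.png",cv2.resize(W,(int(W.shape[1]*.92),int(W.shape[0]*.92))))
E
```

```text
(no output)
```

View pics/trays.png

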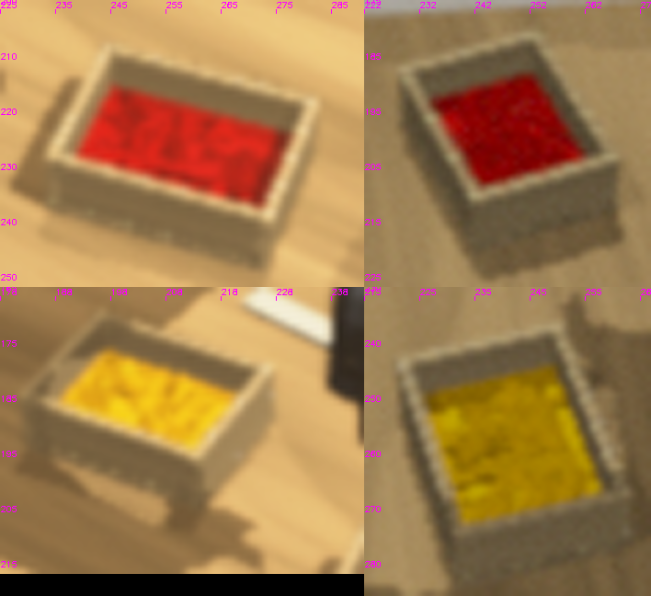

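The montage shows both trays' rim corners in both views. I'll triangulate those corners and the stars.

```bash
python3 - <<'E'
from h import *
s=env.get_state();S=cam("scene");D=cam("side");W=cam("wrist",s)
R=dict(sc=[(282.6,218.5),(274.3,239.1),(234.4,228.1),(244.9,208.7)],si=[(228.8,187.7),(254,181.9),(267.8,203.4),(242.4,210.5)],w=[(152,133),(242,112),(269,229),(189,247)])
Y=dict(sc=[(227.3,179.5),(215.1,195.8),(183.1,185.5),(197,170.6)],si=[(222,244.1),(250.1,237.4),(263.1,266.8),(232.3,274)])
for nm,T in(("red",R),("yel",Y)):
    P=[]
    for k in range(4):
        rs=[ray(S,*T["sc"][k]),ray(D,*T["si"][k])]
        if "w" in T: rs.append(ray(W,*T["w"][k]))
        X,e=tri(rs);P.append(X);print(nm,X.round(4),np.round(e,4))
    P=np.array(P);print(" centre",P.mean(0).round(4))
    if "w" in T: print(" wrist@z45",[plane(W,*p,.045)[:2].round(4) for p in T["w"]], np.mean([plane(W,*p,.045) for p in T["w"]],0).round(4))
    for q in("sc","si"): print(q,np.mean([plane(S if q=="sc" else D,*p,.045) for p in T[q]],0).round(4))
    d=P[0]+P[1]-P[2]-P[3];print(" long axis deg",np.degrees(np.arctan2(d[1],d[0])).round(2),"len",np.linalg.norm(d)/2)
print("ystar",tri([ray(S,410,258),ray(D,225.5,103)]))
# stand deck foot corners: scene, side, (z=0)
for nm,a,b in(("deckL",(160+436/2.75,160+210/2.75),(140+208/2.8,80+274/2.8)),("deckR",(160+328/2.75,160+338/2.75),(140+393/2.8,80+265/2.8)),("tipL",(160+430/2.75,160+186/2.75),(140+200/2.8,80+280/2.8)),("tipR",(160+294/2.75,160+342/2.75),(140+396/2.8,80+270/2.8)),
 ("midfoot",(160+412/2.75,160+284/2.75),(140+295/2.8,80+246/2.8))):
    print(nm,tri([ray(S,*a),ray(D,*b)]))
E
```

```text
red [0.468  0.0349 0.0403] [0.0005 0.0011 0.0008]
red [0.5585 0.0545 0.0395] [0.0034 0.0038 0.0008]
red [ 0.5863 -0.0679  0.0419] [0.0015 0.0009 0.0008]
red [ 0.4979 -0.088   0.0421] [0.0019 0.0002 0.0019]
 centre [ 0.5277 -0.0166  0.041 ]
 wrist@z45 [array([0.4686, 0.0351]), array([0.5587, 0.0555]), array([ 0.5864, -0.0675]), array([ 0.4989, -0.0887])] [ 0.5282 -0.0164  0.045 ]
sc [ 0.5297 -0.0138  0.045 ]
si [ 0.5279 -0.0224  0.045 ]
 long axis deg 103.25 len 0.12603977823591397
yel [ 0.4116 -0.2192  0.0399] [0.0025 0.0025]
yel [ 0.5016 -0.2053  0.0384] [0.0023 0.0023]
yel [ 0.5202 -0.3279  0.0392] [0.0014 0.0014]
yel [ 0.4284 -0.3396  0.0392] [0.0004 0.0004]
 centre [ 0.4654 -0.273   0.0392]
sc [ 0.4687 -0.2681  0.045 ]
si [ 0.466  -0.2792  0.045 ]
 long axis deg 98.31 len 0.12279024053613787
ystar (array([0.5106779 , 0.40188284, 0.15391115]), [0.0018506242896981135, 0.0018506242896979557])
deckL (array([ 0.42972657,  0.14973395, -0.00678163]), [0.0018095389081164005, 0.0018095389081164092])
deckR (array([0.66525774, 0.12684201, 0.00189862]), [0.010194215133754386, 0.01019421513375421])
tipL (array([0.41454999, 0.12996819, 0.00473333]), [0.0020563838599289208, 0.0020563838599289693])
tipR (array([0.67551922, 0.10549139, 0.00143099]), [0.002055957605868304, 0.002055957605868273])
midfoot (array([0.55010935, 0.17401913, 0.00579465]), [0.0006804934183832687, 0.0006804934183835916])
```

```bash
python3 -m inch '[[[-40,-15,-8,0],[-80,-30,-15,0],[-120,-45,-22,0],[-150,-50,-30,0],[-150,-50,-30,0],[-150,-50,-30,0]]]'; python3 - <<'E'
from h import *
s=env.get_state();print(s["clock"],s["tcp_pos"],s["orientation"])
i=env.read_camera("wrist");cv2.imwrite("pics/w1.png",i)
np.savez("w1.npz",tcp_pos=s["tcp_pos"],orientation=s["orientation"])
cv2.imwrite("pics/w1b.png",cv2.resize(i,None,fx=1.55,fy=1.55,interpolation=cv2.INTER_CUBIC))
E
```

```text
clock: 0.75
tcp_pos: [0.5448, 0.1506, 0.2811]
orientation: [-0.5, 0.501, -0.499, 0.5]
wrist_force: [0.8, 0.4, 0.5]
finger_gap: 0.0853
0.75 [0.54478267 0.15059294 0.28113482] [-0.50033681  0.50057783 -0.49945236  0.49963212]
```

View pics/w1b.png

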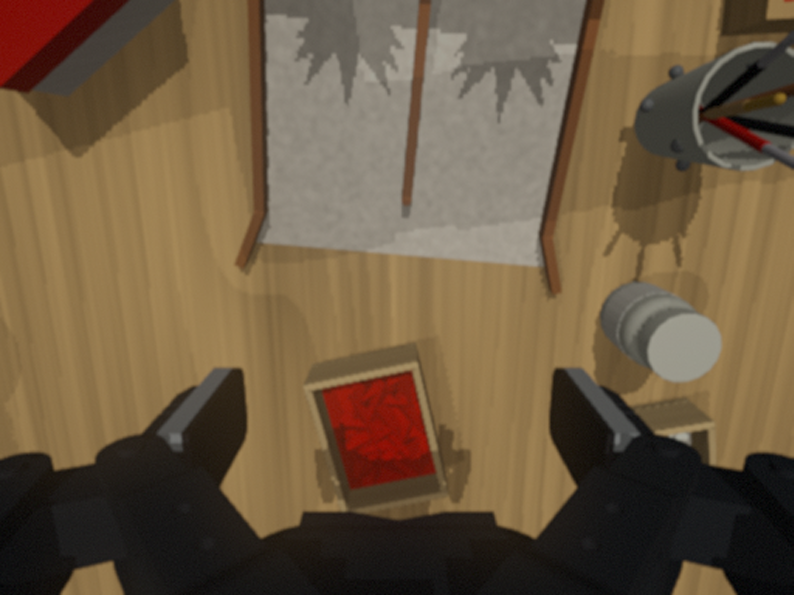

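The overhead wrist view shows the deck foot edge from (262,243) to (540,266) and the middle rail running from (408,198) to (424,5), both in 1.55x pixels. I'll turn these into the stand's frame.

```bash
python3 - <<'E'
from h import *
s=dict(np.load("w1.npz"));W=cam("wrist",s);f=1.55
a=plane(W,262/f,243/f,0);b=plane(W,540/f,266/f,0)
print("foot",a.round(4),b.round(4),"len",np.linalg.norm(b-a),"mid",((a+b)/2).round(4),"ang",np.degrees(np.arctan2(b[1]-a[1],b[0]-a[0])))
# mid rail top (both edges, end): z ~ .0227 at the end
for e in((403,200),(411,200)): print("rail end",plane(W,e[0]/f,e[1]/f,.0227).round(4))
# iterate with slope for the far point
def onslope(u,v,off,o,ang):
    n=np.array([-np.sin(.15)*np.cos(ang),-np.sin(.15)*np.sin(ang),np.cos(.15)])
    p,d=ray(W,u,v); t=(off-n@(p-o))/(n@d); return p+t*d
o=(a+b)/2;ang=np.arctan2(b[1]-a[1],b[0]-a[0])+np.pi/2
for nm,u1,v1,u2,v2,off in(("mid",407,196,424,8,.016),("Lrail in-bottom",266,208,264,20,0.0),("Rrail in-bottom",546,222,588,12,0.0),("Lrail top in",265,208,262,8,.016),("Rrail top in",543,222,586,8,.016)):
    p=onslope(u1/f,v1/f,off,o,ang);q=onslope(u2/f,v2/f,off,o,ang)
    print(nm,p.round(4),q.round(4),"deg",np.degrees(np.arctan2(*(q-p)[[1,0]])).round(2),"lateral rel foot mid",[float(((x-o)[0]*-np.sin(ang)+(x-o)[1]*np.cos(ang)).round(4)) for x in(p,q)],"along",[float(((x-o)[0]*np.cos(ang)+(x-o)[1]*np.sin(ang)).round(4)) for x in(p,q)])
print(np.degrees(ang))
# red tray rim
c=[(307,387),(417,364)]
print([plane(W,u/f,v/f,.045).round(4) for u,v in c])
E
```

```text
foot [0.4285 0.1454 0.    ] [0.6655 0.1259 0.    ] len 0.23775388836807268 mid [0.547  0.1356 0.    ] ang -4.70413125408004
rail end [0.5476 0.1834 0.0227]
rail end [0.5539 0.1834 0.0227]
mid [0.5507 0.1866 0.0239] [0.561  0.3137 0.0432] deg 85.34 lateral rel foot mid [0.0005, 0.0006] along [0.0511, 0.1786]
Lrail in-bottom [0.435  0.1752 0.0046] [0.4477 0.3104 0.0251] deg 84.66 lateral rel foot mid [0.1148, 0.1133] along [0.0303, 0.1661]
Rrail in-bottom [0.666  0.1643 0.0058] [0.6774 0.3151 0.0286] deg 85.67 lateral rel foot mid [-0.1162, -0.1153] along [0.0383, 0.1895]
Lrail top in [0.4385 0.1769 0.021 ] [0.4508 0.3139 0.0418] deg 84.86 lateral rel foot mid [0.1115, 0.1105] along [0.0322, 0.1698]
Rrail top in [0.6588 0.1663 0.0222] [0.6705 0.3136 0.0445] deg 85.48 lateral rel foot mid [-0.1089, -0.1084] along [0.0398, 0.1874]
85.29586874591996
[array([0.4695, 0.0341, 0.045 ]), array([0.5592, 0.0545, 0.045 ])]
```

The yellow star measures lateral +0.058, so the yellow lane is the low-x one and the red lane is the high-x one. I'll check how close the bystanders are before choosing a path.

```bash
cat >> h.py <<'E'
O=np.array([.547,.1356]);A=np.radians(85.3);U=np.array([np.cos(A),np.sin(A)]);V=np.array([-U[1],U[0]])
def st(p): d=np.asarray(p)[:2]-O; return np.array([d@U,d@V])*1000
def wd(a,l): return O+(U*a+V*l)/1000
E
python3 - <<'E'
from h import *
W0=cam("wrist",dict(tcp_pos=np.array([.5745,0,.2304]),orientation=np.array([ 0.49960294, -0.50039796,  0.50052478, -0.49947344])));S=cam("scene");D=cam("side")
W=cam("wrist",dict(np.load("w1.npz")));f=1.55
print("jar top",st(plane(W,680/f,345/f,.085)),"w0",st(plane(W0,465,78,.085)))
print("cup top",st(plane(W,752/f,105/f,.1)))
print("white rim corners",[st(plane(W0,*p,.045)).round() for p in((380,172),(482,160),(486,270),(392,283))])
print("red",st([.5282,-.0165]),"yellow",st([.4655,-.271]))
print("folder",[st(plane(S,*p,0.006)).round() for p in((224,167),(257,183))],"ystar",st([.5107,.4019]))
print("redstar",tri([ray(S,393,290)]) if 0 else "")
print("block",st(plane(D,140+505/2.8,80+470/2.8,.03)))
print("targets red",wd(135,-58),"pre",wd(-85,-58),"yel",wd(135,58),"pre",wd(-85,58))
E
```

```text
jar top [ -32.59412374 -201.74820932] w0 [ -34.42138505 -204.2585398 ]
cup top [ 128.10340686 -200.4929216 ]
white rim corners [array([-127., -164.]), array([-106., -265.]), array([-228., -302.]), array([-253., -200.])]
red [-153.1289905     6.27393571] yellow [-411.91074993   47.90974942]
folder [array([-449.,  188.]), array([-294.,  191.])] ystar [262.43016825  57.99816199]
redstar 
block [-399.53392912 -196.08438867]
targets red [0.61586667 0.26539361] pre [0.5978402  0.04613339] yel [0.50025673 0.27489848] pre [0.48223026 0.05563826]
```

```bash
python3 -m inch '[[[30,20,-10,-8],[65,50,-20,-13],[100,90,-35,-13],[135,130,-50,-13],[165,165,-58,-13],[177,195,-60,-13],[177,201,-60,-13],[177,201,-60,-13]]]' 40 20; python3 - <<'E'
from h import *
s=env.get_state();print(s["clock"],s["tcp_pos"].round(4),rot(s["orientation"]).round(3).tolist())
i=env.read_camera("wrist");cv2.imwrite("pics/w2.png",i);cv2.imwrite("pics/si2.png",cv2.resize(env.read_camera("side")[150:260,180:320],None,fx=5,fy=5))
E
```

```text
clock: 1.6
tcp_pos: [0.4838, -0.0278, 0.0792]
orientation: [-0.552, 0.553, -0.442, 0.44]
wrist_force: [-1.1, -0.6, -0.1]
finger_gap: 0.0394
1.6 [ 0.4838 -0.0278  0.0792] [[0.222, -0.003, 0.975], [-0.975, 0.001, 0.222], [-0.002, -1.0, -0.003]]
```

View pics/w2.png

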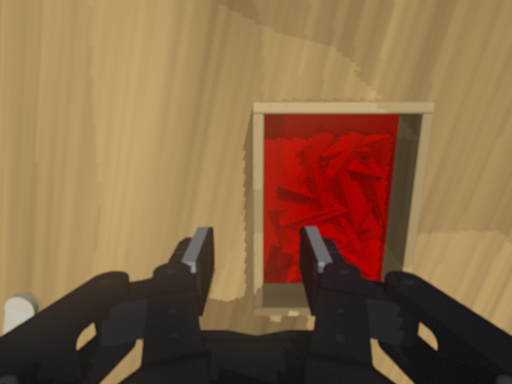

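The red tray's left wall (columns 253–263) sits between the fingers, and the tray is square in the view. I'll descend, close, and check.

```bash
python3 - <<'E'
from h import *
W=cam("wrist",dict(tcp_pos=np.array([.4838,-.0278,.0792]),orientation=np.array([-0.552, 0.553, -0.442, 0.44])))
P=[plane(W,*p,.045) for p in((252.5,102),(433,102),(253.5,315))]
for p in P: print(p.round(4))
print("axis",np.degrees(np.arctan2(*(P[0]-P[2])[[1,0]])),"len",np.linalg.norm(P[0]-P[2]),"wid",np.linalg.norm(P[0]-P[1]),"centre",((P[1]+P[2])/2).round(4))
E
python3 -m inch '[[[0,20,0,0],[0,40,0,0],[0,52,0,0],[0,57,0,0],[0,57,0,0]]]' 40 20
python3 -m inch '[[[0,0,0,0],[0,0,0,0],[0,0,0,0],[0,0,0,0],[0,0,0,0]]]' 0 30
```

```text
[0.4659 0.0356 0.045 ]
[0.5583 0.0566 0.045 ]
[ 0.4948 -0.0904  0.045 ]
axis 102.89544117425743 len 0.12930388396081297 wid 0.09475982361683173 centre [ 0.5266 -0.0169  0.045 ]
clock: 2.2
tcp_pos: [0.4854, -0.0266, 0.0235]
orientation: [0.554, -0.554, 0.44, -0.44]
wrist_force: [-0.5, -0.0, -0.2]
finger_gap: 0.04
clock: 2.7
tcp_pos: [0.4857, -0.0272, 0.0242]
orientation: [0.554, -0.553, 0.44, -0.441]
wrist_force: [-1.5, 0.8, 5.1]
finger_gap: 0.0055
```

```bash
python3 -m inch '[[[-3,0,5,2],[-9,0,13,4],[-16,0,23,6],[-24,0,34,9],[-33,0,46,12],[-42,0,58,14],[-50,0,70,16],[-56,0,78,17],[-59,0,82,17.6],[-59,0,82,17.6]]]'; python3 - <<'E'
from h import *
s=env.get_state();print(s["clock"],s["tcp_pos"].round(4),st(s["tcp_pos"]),rot(s["orientation"]).round(3).tolist())
cv2.imwrite("pics/w3.png",env.read_camera("wrist"));cv2.imwrite("pics/si3.png",cv2.resize(env.read_camera("side")[100:260,180:350],None,fx=4,fy=4))
E
```

```text
clock: 3.7
tcp_pos: [0.5524, 0.0488, 0.0242]
orientation: [-0.48, 0.479, -0.519, 0.52]
wrist_force: [-1.0, -1.1, 5.8]
finger_gap: 0.0052
3.7 [0.5524 0.0488 0.0242] [-86.06870863 -12.4832045 ] [[-0.08, 0.001, 0.997], [-0.997, -0.001, -0.08], [0.001, -1.0, 0.001]]
```

View pics/w3.png

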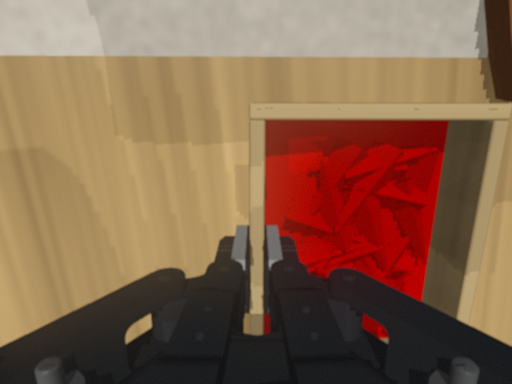

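View pics/si3.png

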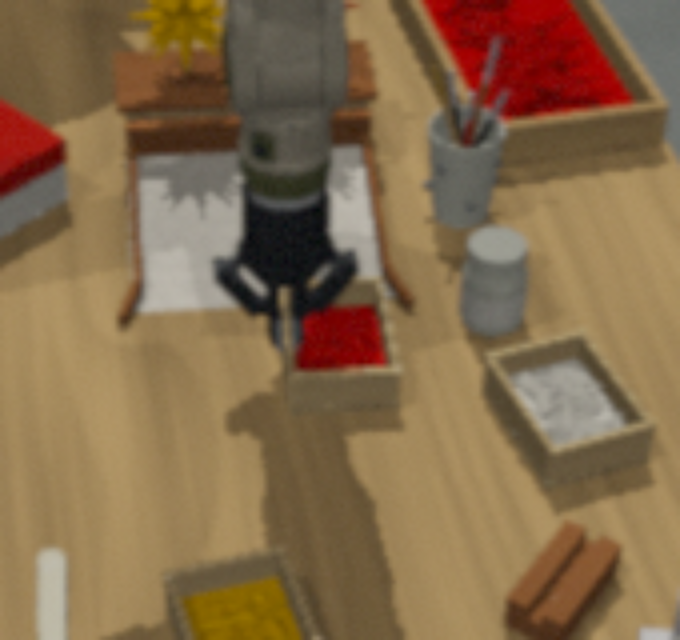

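The red tray is square to the foot edge in front of the right lane. I'll release it, go up, and move behind it.

```bash
python3 -m inch '[[[0,0,0,0],[0,0,0,0],[0,0,0,0],[0,-20,0,0],[0,-50,0,0],[0,-75,0,0],[30,-80,15,0],[65,-80,30,0],[95,-80,45.5,0],[97,-80,45.5,0]]]' 40 20
python3 -m inch '[[[0,10,0,0],[0,30,0,0],[0,55,0,0],[0,75,0,0],[0,85,0,0],[0,85,0,0]]]' 60 20
python3 - <<'E'
from h import *
s=env.get_state();print(s["clock"],s["tcp_pos"].round(4),st(s["tcp_pos"]),rot(s["orientation"]).round(3).tolist())
cv2.imwrite("pics/w4.png",env.read_camera("wrist"));cv2.imwrite("pics/si4.png",cv2.resize(env.read_camera("side")[100:260,180:350],None,fx=4,fy=4))
E
```

```text
clock: 4.8
tcp_pos: [0.5911, -0.0551, 0.1033]
orientation: [-0.479, 0.478, -0.52, 0.521]
wrist_force: [-0.6, -0.4, -0.9]
finger_gap: 0.0402
clock: 5.4
tcp_pos: [0.5871, -0.05, 0.0162]
orientation: [0.479, -0.481, 0.521, -0.518]
wrist_force: [-1.0, 0.6, 0.8]
finger_gap: 0.06
5.4 [ 0.5871 -0.05    0.0162] [-181.71854773  -55.20749823] [[-0.079, -0.004, 0.997], [-0.997, 0.001, -0.079], [-0.001, -1.0, -0.004]]
```

View pics/w4.png

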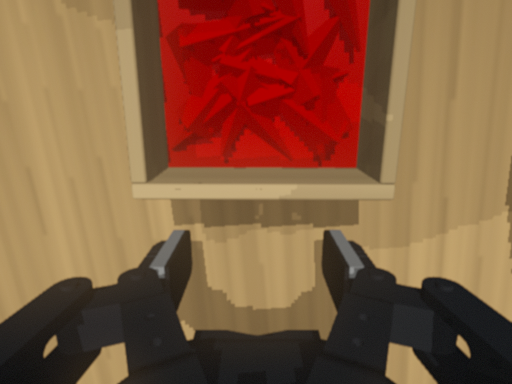

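View pics/si4.png

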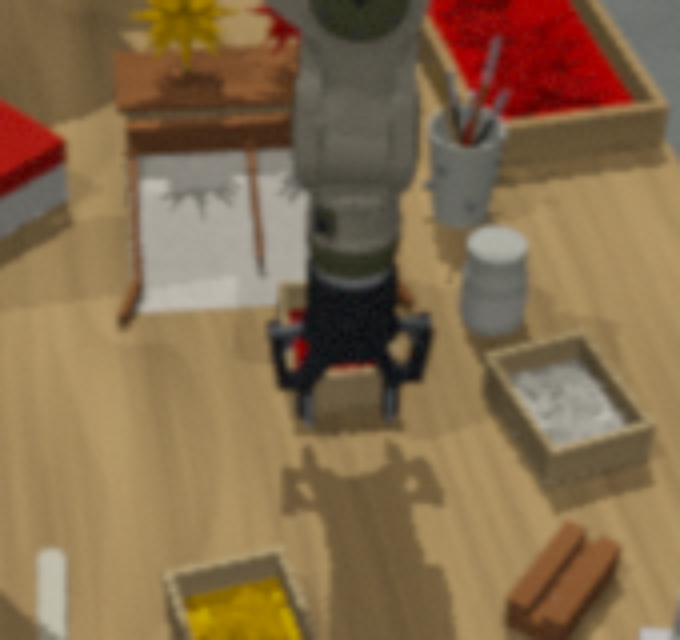

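```bash
python3 -m inch '[[[-8,0,1,0],[-16,0,2,0],[-24,0,2.8,0],[-34,0,2.8,0],[-46,0,2.8,0],[-58,0,2.8,0],[-70,0,2.8,0],[-82,0,2.8,0],[-94,0,2.8,0],[-106,0,2.8,0]]]'
python3 -m inch '[[[-12,0,0,0],[-24,0,0,0],[-36,0,0,0],[-48,-2,0,0],[-58,-4,0,0],[-66,-6,0,0],[-72,-7,0,0],[-76,-8,0,0],[-76,-8,0,0]]]'
python3 - <<'E'
from h import *
s=env.get_state();print(s["clock"],s["tcp_pos"].round(4),st(s["tcp_pos"]),s["wrist_force"])
cv2.imwrite("pics/w5.png",env.read_camera("wrist"));cv2.imwrite("pics/si5.png",cv2.resize(env.read_camera("side")[80:240,180:350],None,fx=4,fy=4))
E
```

```text
clock: 6.5
tcp_pos: [0.6005, 0.055, 0.0183]
orientation: [-0.48, 0.48, -0.52, 0.52]
wrist_force: [-0.2, -2.5, 2.8]
finger_gap: 0.0598
clock: 7.4
tcp_pos: [0.6068, 0.1304, 0.0265]
orientation: [0.48, -0.479, 0.52, -0.519]
wrist_force: [-0.3, -0.0, -1.2]
finger_gap: 0.0599
7.4 [0.6068 0.1304 0.0265] [ -0.25535194 -60.04341396] [-0.34241514 -0.04047482 -1.19166826]
```

View pics/w5.png

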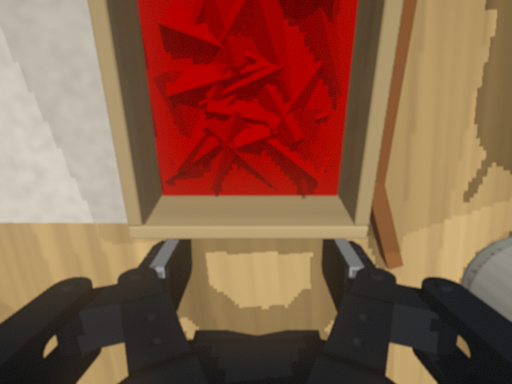

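View pics/si5.png

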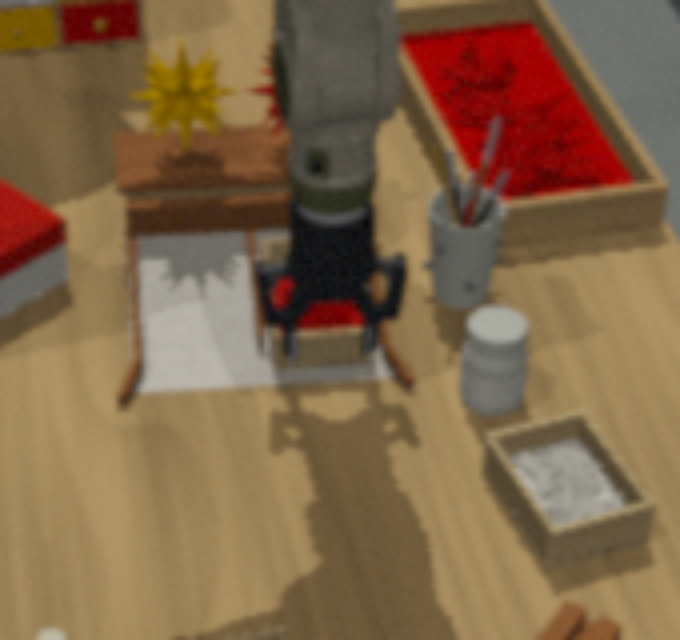

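The tray is in the lane and square on the fingers. I'll push on slowly until it meets the stop.

```bash
python3 -m inch '[[[-6,-1,0,0],[-13,-2,0,0],[-20,-3,0,0],[-27,-4,0,0],[-34,-4,0,0],[-39,-4,0,0],[-43,-4,0,0],[-46,-4,0,0],[-48,-4,0,0],[-48,-4,0,0]]]'
python3 -m inch '[[[-1,0,0,0],[-2,0,0,0],[-3,0,0,0],[-4,0,0,0],[-5,0,0,0],[-5,0,0,0]]]'
python3 - <<'E'
from h import *
s=env.get_state();print(s["clock"],s["tcp_pos"].round(4),st(s["tcp_pos"]),s["wrist_force"])
E
```

```text
clock: 8.5
tcp_pos: [0.6109, 0.1778, 0.0307]
orientation: [-0.48, 0.479, -0.519, 0.52]
wrist_force: [-0.3, -3.1, 2.5]
finger_gap: 0.0599
clock: 9.1
tcp_pos: [0.6111, 0.1824, 0.0306]
orientation: [-0.479, 0.479, -0.52, 0.52]
wrist_force: [0.3, -4.4, 4.0]
finger_gap: 0.0598
9.1 [0.6111 0.1824 0.0306] [ 51.847413   -60.06401787] [ 0.26768358 -4.44466429  3.99034616]
```

```bash
for i in 1 2 3; do :; done; python3 -m inch '[[[-1,0,0,0],[-2,0,0,0],[-2,0,0,0],[-2,0,0,0]]]'
python3 - <<'E'
from h import *
s=env.get_state();print(s["clock"],st(s["tcp_pos"]),s["wrist_force"])
cv2.imwrite("pics/w6.png",env.read_camera("wrist"))
E
python3 -m inch '[[[-1,0,0,0],[-2,0,0,0],[-2,0,0,0],[-2,0,0,0]]]'
```

```text
clock: 9.5
tcp_pos: [0.6112, 0.1844, 0.0305]
orientation: [-0.48, 0.479, -0.52, 0.52]
wrist_force: [-1.2, -4.8, 4.0]
finger_gap: 0.06
9.5 [ 53.91266944 -60.00621883] [-1.15489458 -4.80572342  3.99407546]
clock: 9.95
tcp_pos: [0.6113, 0.1864, 0.0304]
orientation: [-0.479, 0.479, -0.52, 0.52]
wrist_force: [-0.2, -5.7, 4.1]
finger_gap: 0.06
```

View pics/w6.png

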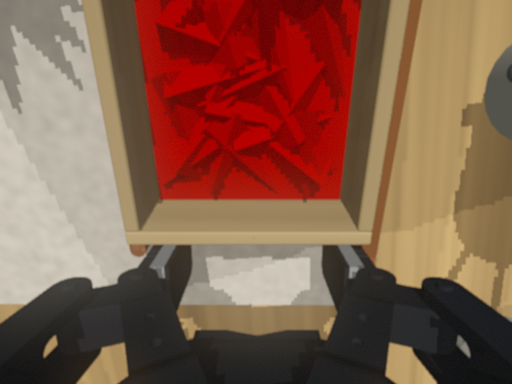

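```bash
python3 -m inch '[[[-1,0,0,0],[-2,0,0,0],[-2,0,0,0]]]'; python3 -m inch '[[[-1,0,0,0],[-2,0,0,0],[-2,0,0,0]]]'
python3 - <<'E'
from h import *
s=env.get_state();print(s["clock"],st(s["tcp_pos"]),s["wrist_force"])
cv2.imwrite("pics/sc7.png",cv2.resize(env.read_camera("scene")[200:350,270:450],None,fx=4,fy=4,interpolation=cv2.INTER_CUBIC))
E
```

```text
clock: 10.25
tcp_pos: [0.6113, 0.187, 0.0305]
orientation: [-0.479, 0.48, -0.519, 0.521]
wrist_force: [-0.6, -10.0, 5.7]
finger_gap: 0.0599
clock: 10.55
tcp_pos: [0.6113, 0.1871, 0.0305]
orientation: [-0.477, 0.481, -0.519, 0.522]
wrist_force: [-1.2, -15.3, 7.6]
finger_gap: 0.06
10.55 [ 56.58458337 -59.86210181] [ -1.20037626 -15.25260141   7.62126742]
```

View pics/sc7.png

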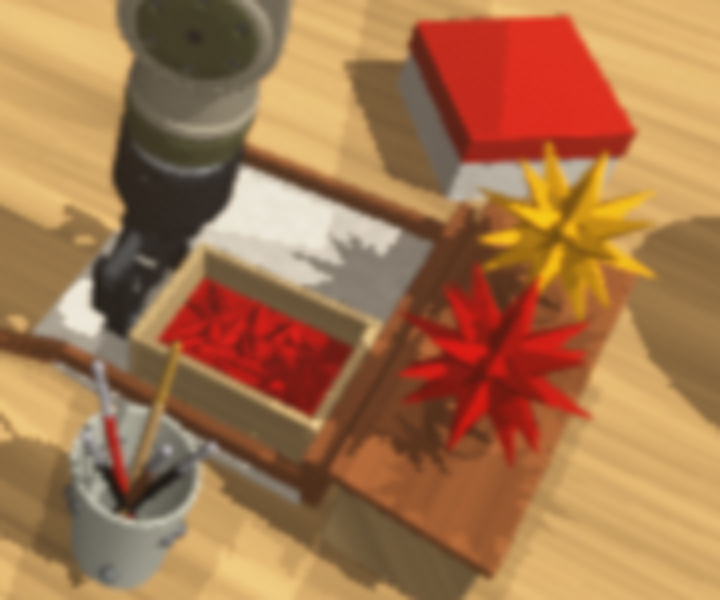

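Wrist force rose to 15 N at along 56.6, where I predicted contact at the stop, and the scene view shows the tray against the stop in the red star's lane. I'll back off and go to the yellow tray.

```bash
python3 -m inch '[[[4,0,0,0],[15,0,0,0],[35,-10,0,0],[60,-40,0,-3],[100,-80,-10,-6],[145,-100,-20,-9],[190,-100,-28,-13],[238,-100,-35,-13],[286,-100,-42,-13],[330,-100,-48,-13]]]'
python3 -m inch '[[[0,0,0,0]]]'
python3 - <<'E'
from h import *
s=env.get_state();R=rot(s["orientation"]);print(s["clock"],s["tcp_pos"].round(4),R.round(3).tolist())
d=np.array([.510,-.2645,.125])-s["tcp_pos"];print("tool delta mm",(R.T@d*1000).round(1))
cv2.imwrite("pics/sc8.png",cv2.resize(env.read_camera("scene")[160:350,160:450],None,fx=2.75,fy=2.75,interpolation=cv2.INTER_CUBIC))
E
```

```text
clock: 11.6
tcp_pos: [0.5364, -0.1359, 0.1301]
orientation: [0.536, -0.535, 0.462, -0.462]
wrist_force: [0.9, -0.1, -0.1]
finger_gap: 0.06
clock: 11.7
tcp_pos: [0.5363, -0.1389, 0.13]
orientation: [0.534, -0.534, 0.464, -0.464]
wrist_force: [-0.6, 0.8, -1.3]
finger_gap: 0.0602
11.7 [ 0.5363 -0.1389  0.13  ] [[0.14, 0.001, 0.99], [-0.99, -0.0, 0.14], [0.0, -1.0, 0.001]]
tool delta mm [120.6   5.  -43.6]
```

View pics/sc8.png

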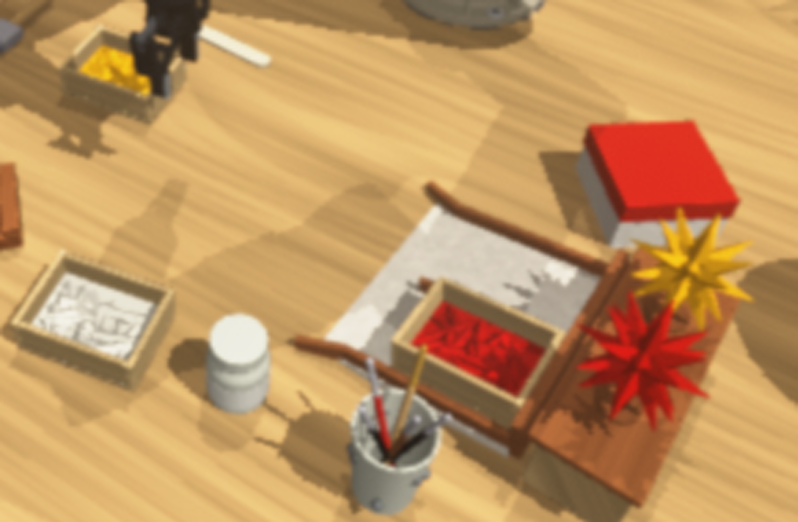

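The red tray stayed put. The candidates for the yellow tray in the scene view are the plywood tray with yellow points (205,186), a pink one (150,147) and a green one (219,143). Only the first is plywood with yellow points, as the enlarged crop above showed, so I'll move over its right wall.

```bash
python3 -m inch '[[[35,0,-12,0],[75,0,-27,0],[108,0,-39,0],[120,0,-43,0],[120,0,-43,0],[120,0,-43,0]]]' 40 20
python3 - <<'E'
from h import *
s=env.get_state();np.savez("w9.npz",tcp_pos=s["tcp_pos"],orientation=s["orientation"]);print(s["clock"],s["tcp_pos"].round(4),s["orientation"])
cv2.imwrite("pics/w9.png",env.read_camera("wrist"))
E
```

```text
clock: 12.35
tcp_pos: [0.5124, -0.2577, 0.1299]
orientation: [0.536, -0.535, 0.462, -0.461]
wrist_force: [0.8, -0.2, -0.6]
finger_gap: 0.04
12.35 [ 0.5124 -0.2577  0.1299] [ 0.53593284 -0.53519653  0.46217629 -0.46123067]
```

View pics/w9.png

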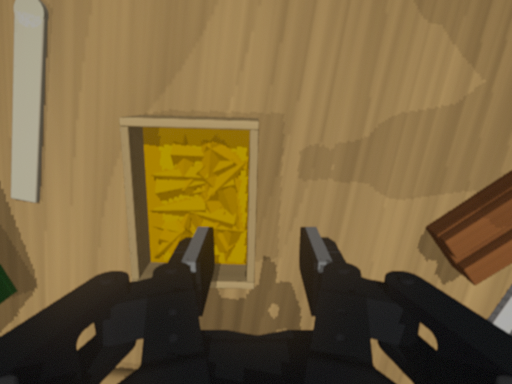

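The yellow tray's rim corners are at (121,119), (258,122) and (254,289).

```bash
python3 - <<'E'
from h import *
s=dict(np.load("w9.npz"));W=cam("wrist",s);R=rot(s["orientation"])
TL,TR,BR=[plane(W,*p,.045) for p in((121,119),(258.5,122),(254.5,289))]
print(TL.round(4),TR.round(4),BR.round(4),np.linalg.norm(TL-TR),np.linalg.norm(TR-BR))
a=np.arctan2(*(TR-BR)[[1,0]]);b=np.arctan2(*(TR-TL)[[1,0]])+np.pi/2;print(np.degrees([a,b]),np.degrees(np.arctan2(R[1,2],R[0,2])))
h=a*.57+b*.43;u=np.array([np.cos(h),np.sin(h),0]);l=np.array([-u[1],u[0],0])
c=((TL+BR)/2);print("centre",c.round(4),np.degrees(h))
g=c-.045*l;g[2]=.024;print("grasp",g.round(4),"tool delta",(R.T@(g-s["tcp_pos"])*1000).round(1))
pt=np.r_[wd(-85,58)-.045*V*1,.024];print("place tcp",pt.round(4),"spin",np.degrees(h)-85.3)
E
```

```text
[ 0.4113 -0.2178  0.045 ] [ 0.5048 -0.2059  0.045 ] [ 0.5209 -0.3343  0.045 ] 0.09424275314218213 0.12934629515561727
[97.1554751  97.23392223] 8.47159292356125
centre [ 0.4661 -0.276   0.045 ] 97.18920736697068
grasp [ 0.5108 -0.2704  0.024 ] tool delta [ 12.5 105.9  -3.5]
place tcp [0.5271 0.052  0.024 ] spin 11.88920736697068
```

```bash
python3 -m inch '[[[5,20,-1,1.3],[12,50,-3.5,1.3],[12.5,80,-3.5,1.3],[12.5,98,-3.5,1.3],[12.5,106,-3.5,1.3],[12.5,106,-3.5,1.3],[12.5,106,-3.5,1.3]]]' 40 20
python3 -m inch '[[[0,0,0,0],[0,0,0,0],[0,0,0,0],[0,0,0,0],[0,0,0,0]]]' 0 30
python3 - <<'E'
from h import *
s=env.get_state();R=rot(s["orientation"]);h=np.degrees(np.arctan2(R[1,2],R[0,2]))+90
print(s["tcp_pos"],st(s["tcp_pos"]),"heading",h)
d=np.array([.5271,.052,s["tcp_pos"][2]])-s["tcp_pos"];print("tool delta",(R.T@d*1000).round(1),"spin",h-85.3)
cv2.imwrite("pics/w10.png",env.read_camera("wrist"))
E
```

```text
clock: 13.1
tcp_pos: [0.5114, -0.272, 0.0252]
orientation: [0.53, -0.53, 0.467, -0.468]
wrist_force: [-0.4, 0.3, -0.0]
finger_gap: 0.0399
clock: 13.6
tcp_pos: [0.5113, -0.2729, 0.0255]
orientation: [0.53, -0.53, 0.467, -0.469]
wrist_force: [-0.5, 1.0, 5.7]
finger_gap: 0.0054
[ 0.51127928 -0.27285842  0.02549939] [-410.01183914    2.13213331] heading 97.09200304561482
tool delta [-3.204e+02 -3.000e-01  5.580e+01] spin 11.79200304561482
```

View pics/w10.png

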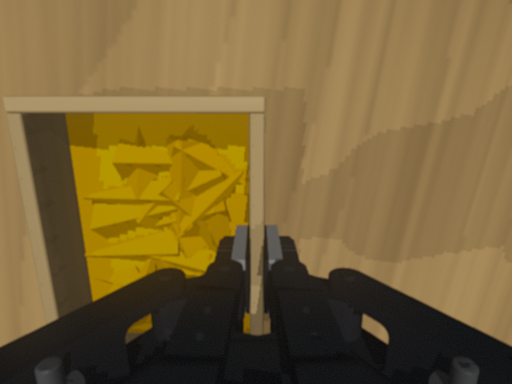

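```bash
python3 -m inch '[[[-6,0,1,0],[-16,0,3,0],[-30,0,5,0],[-48,0,8,0],[-67,0,12,0],[-87,0,15,0],[-107,0,19,0],[-127,0,22,0],[-147,0,26,0],[-167,0,29,0]]]'
python3 -m inch '[[[-20,0,3.5,1.5],[-40,0,7,3],[-60,0,10.5,4.5],[-80,0,14,6],[-100,0,18,8],[-118,0,21,9.5],[-133,0,24,11],[-144,0,26,11.8],[-150,0,27,11.8],[-153,0,27,11.8]]]'
python3 -m inch '[[[0,0,0,0],[0,0,0,0]]]'
python3 - <<'E'
from h import *
s=env.get_state();R=rot(s["orientation"]);h=np.degrees(np.arctan2(R[1,2],R[0,2]))+90
print(s["clock"],s["tcp_pos"],st(s["tcp_pos"]),"heading",h)
cv2.imwrite("pics/w11.png",env.read_camera("wrist"))
E
```

```text
clock: 14.65
tcp_pos: [0.5199, -0.1036, 0.0255]
orientation: [-0.53, 0.53, -0.467, 0.47]
wrist_force: [1.0, -4.1, 6.2]
finger_gap: 0.0056
clock: 15.65
tcp_pos: [0.5277, 0.0517, 0.0255]
orientation: [-0.479, 0.479, -0.519, 0.521]
wrist_force: [-0.2, -5.1, 6.8]
finger_gap: 0.0051
clock: 15.85
tcp_pos: [0.5277, 0.0521, 0.0255]
orientation: [-0.48, 0.479, -0.519, 0.521]
wrist_force: [1.0, -1.5, 6.8]
finger_gap: 0.0052
15.85 [0.52770249 0.05208023 0.02548829] [-84.82013326  12.38913238] heading 85.32487358393081
```

View pics/w11.png

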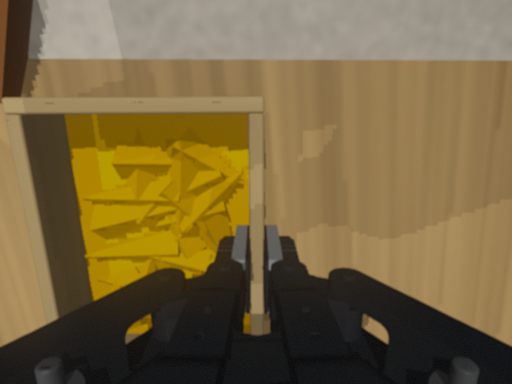

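The yellow tray is square at the left lane's mouth. Same procedure again: release, go behind it, push.

```bash
python3 -m inch '[[[0,0,0,0],[0,0,0,0],[0,0,0,0],[0,-20,0,0],[0,-50,0,0],[0,-75,0,0],[30,-80,-15,0],[65,-80,-30,0],[95,-80,-45.5,0],[98,-80,-45.5,0]]]' 40 20
python3 -m inch '[[[0,10,0,0],[0,30,0,0],[0,55,0,0],[0,75,0,0],[0,88,0,0],[0,88,0,0],[0,88,0,0]]]' 60 20
python3 - <<'E'
from h import *
s=env.get_state();print(s["clock"],s["tcp_pos"].round(4),st(s["tcp_pos"]))
cv2.imwrite("pics/w12.png",env.read_camera("wrist"))
E
```

```text
clock: 16.9
tcp_pos: [0.4708, -0.0436, 0.1039]
orientation: [0.478, -0.479, 0.521, -0.52]
wrist_force: [0.1, -0.2, -0.8]
finger_gap: 0.0401
clock: 17.6
tcp_pos: [0.4732, -0.041, 0.0158]
orientation: [0.479, -0.48, 0.52, -0.519]
wrist_force: [0.8, 0.3, 0.3]
finger_gap: 0.06
17.6 [ 0.4732 -0.041   0.0158] [-182.07459498   59.09861019]
```

View pics/w12.png

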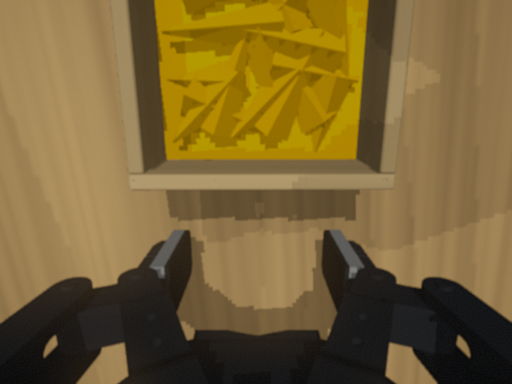

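```bash
python3 -m inch '[[[-8,0,1,0],[-16,0,1,0],[-24,0,1,0],[-34,0,1,0],[-46,0,1,0],[-58,0,1,0],[-70,0,1,0],[-82,0,1,0],[-94,0,1,0],[-106,0,1,0]]]'
python3 -m inch '[[[-12,0,0,0],[-24,0,0,0],[-36,0,0,0],[-48,-2,0,0],[-58,-4,0,0],[-66,-6,0,0],[-72,-7,0,0],[-76,-8,0,0],[-76,-8,0,0]]]'
python3 - <<'E'
from h import *
s=env.get_state();print(s["clock"],s["tcp_pos"].round(4),st(s["tcp_pos"]),s["wrist_force"])
cv2.imwrite("pics/w13.png",env.read_camera("wrist"))
E
```

```text
clock: 18.65
tcp_pos: [0.4828, 0.0648, 0.0163]
orientation: [0.479, -0.479, 0.52, -0.52]
wrist_force: [0.8, -3.0, 3.3]
finger_gap: 0.0599
clock: 19.55
tcp_pos: [0.4894, 0.14, 0.0245]
orientation: [0.48, -0.479, 0.52, -0.52]
wrist_force: [-0.1, -0.1, -0.3]
finger_gap: 0.0602
19.55 [0.4894 0.14   0.0245] [-0.29499861 57.79568157] [-0.09130593 -0.06302359 -0.28353417]
```

View pics/w13.png

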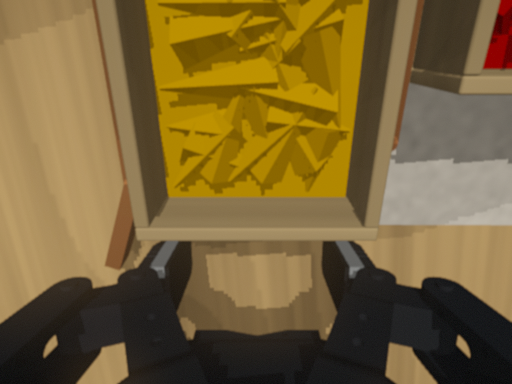

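The yellow tray is in its lane and centred. I'll push it on.

```bash
python3 -m inch '[[[-6,-1,0,0],[-13,-2,0,0],[-20,-3,0,0],[-27,-4,0,0],[-34,-5,0,0],[-40,-6,0,0],[-45,-6,0,0],[-49,-6,0,0],[-52,-6,0,0],[-52,-6,0,0]]]'
python3 -m inch '[[[-1,0,0,0],[-2,0,0,0],[-2,0,0,0]]]'
python3 -m inch '[[[-1,0,0,0],[-2,0,0,0],[-2,0,0,0]]]'
```

```text
clock: 20.6
tcp_pos: [0.4938, 0.1915, 0.0306]
orientation: [-0.479, 0.479, -0.52, 0.52]
wrist_force: [0.2, -3.9, 2.0]
finger_gap: 0.0604
clock: 20.9
tcp_pos: [0.4938, 0.1929, 0.0306]
orientation: [-0.479, 0.479, -0.52, 0.521]
wrist_force: [-0.3, -4.4, 3.2]
finger_gap: 0.06
clock: 21.2
tcp_pos: [0.494, 0.1948, 0.0306]
orientation: [-0.479, 0.479, -0.52, 0.521]
wrist_force: [0.1, -4.9, 4.0]
finger_gap: 0.0601
```

```bash
python3 -m inch '[[[-1,0,0,0],[-2,0,0,0],[-2,0,0,0]]]'
python3 -m inch '[[[-1,0,0,0],[-2,0,0,0],[-2,0,0,0]]]'
python3 - <<'E'
from h import *
s=env.get_state();print(st(s["tcp_pos"]),s["wrist_force"],s["ft_torque"])
E
```

```text
clock: 21.5
tcp_pos: [0.4941, 0.1968, 0.0306]
orientation: [-0.479, 0.479, -0.52, 0.521]
wrist_force: [-0.7, -4.2, 4.1]
finger_gap: 0.06
clock: 21.8
tcp_pos: [0.4941, 0.197, 0.0306]
orientation: [-0.478, 0.48, -0.519, 0.522]
wrist_force: [-1.2, -10.9, 7.6]
finger_gap: 0.0603
[56.89220564 57.73833188] [ -1.1509408  -10.85046131   7.60137602] [-2.0627521   0.12792795  0.01666973]
```

```bash
python3 -m inch '[[[-1,0,0,0],[-1.5,0,0,0],[-1.5,0,0,0],[-1.5,0,0,0]]]'
python3 -m inch '[[[4,0,0,0],[12,0,0,0],[25,-5,0,0],[45,-30,10,0],[75,-65,20,0],[105,-100,30,0],[110,-140,50,0],[110,-165,60,0],[110,-165,60,0],[110,-165,60,0]]]'
python3 - <<'E'
from h import *
s=env.get_state();np.savez("w14.npz",tcp_pos=s["tcp_pos"],orientation=s["orientation"]);print(s["clock"],s["tcp_pos"])
for n in("wrist","scene","side"):cv2.imwrite(f"pics/{n}14.png",env.read_camera(n))
i=cv2.imread("pics/scene14.png");cv2.imwrite("pics/sc14.png",cv2.resize(i[160:350,160:450],None,fx=2.75,fy=2.75,interpolation=cv2.INTER_CUBIC))
i=cv2.imread("pics/side14.png");cv2.imwrite("pics/si14.png",cv2.resize(i[80:240,180:350],None,fx=3.7,fy=3.7,interpolation=cv2.INTER_CUBIC))
E
```

```text
clock: 22.2
tcp_pos: [0.4941, 0.1971, 0.0306]
orientation: [-0.477, 0.48, -0.519, 0.523]
wrist_force: [-1.5, -16.3, 7.2]
finger_gap: 0.0601
clock: 23.2
tcp_pos: [0.545, 0.0859, 0.1956]
orientation: [-0.479, 0.479, -0.52, 0.52]
wrist_force: [-1.1, 0.1, -1.4]
finger_gap: 0.0599
23.2 [0.54498807 0.08585595 0.19555005]
```

View pics/wrist14.png

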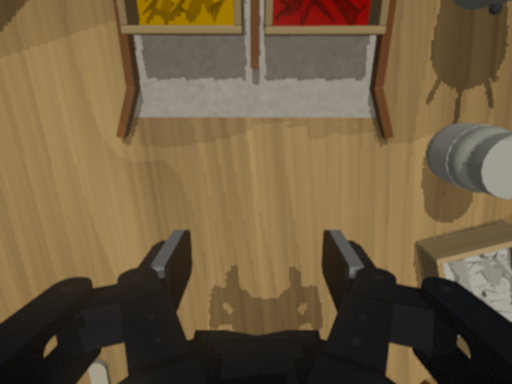

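View pics/sc14.png

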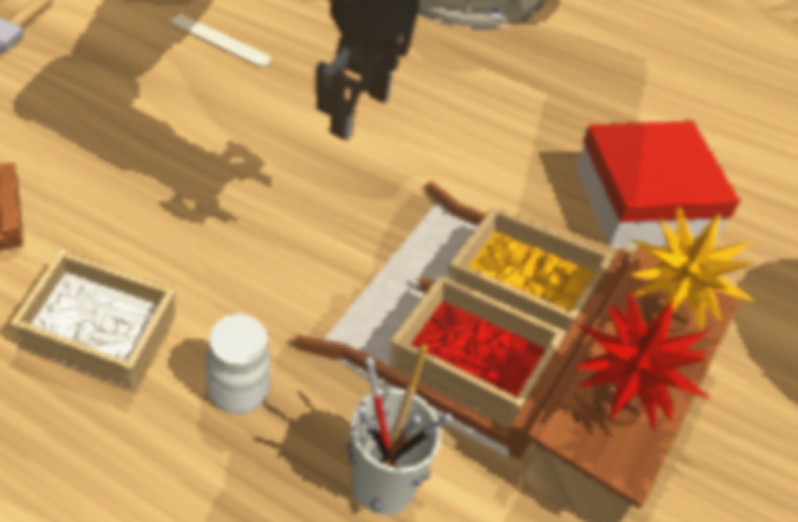

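View pics/si14.png

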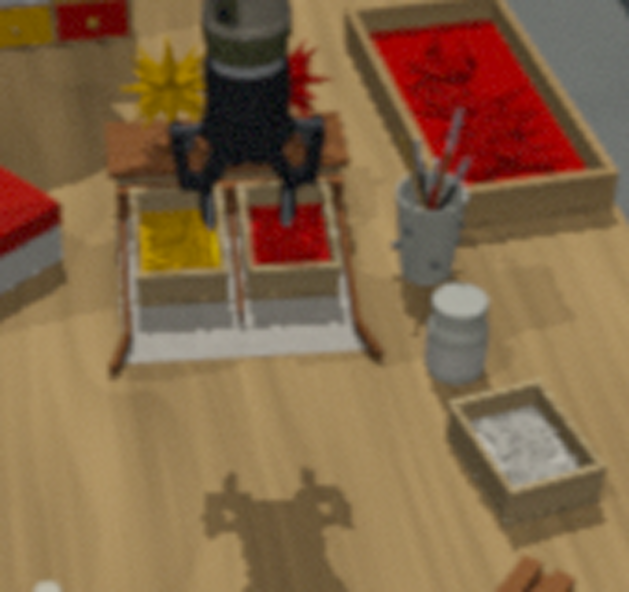

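The wrist view shows both rear rims level on the same row (v≈30), parallel to the foot edge. The scene view shows both front walls against the stop, each tray below the star of its own colour. Nothing else has moved, so I'm handing in.

```bash
python3 -c "
from workcell import env
s=env.get_state();print(s['clock'],s['wrist_force']);print(env.hand_in())"
```

```text
23.35 [-0.65883071 -0.21374133 -0.75569525]
the job is handed in; nothing more can be done
None
```

Both trays are up the slope against the stop board, each in the lane of its own star: red in the high-x lane, yellow in the low-x lane. I slid each tray by one side wall to its lane mouth without raising the tool. I then let go and pushed it up from behind with two open fingers, red first. The job was handed in at 23.35 s of the 72 s allowed, and no verdict was reported.

- **Contact with the stop:** each push met firm resistance where I predicted (56.4 mm along the stand at the fingers), at 56.6 mm for red and 56.9 mm for yellow. Wrist force rose to about 15–16 N.
- **Final pictures:** both rear rims were level and in line, and the trays stayed put after release. The white tray and other bystanders in those views looked unmoved, and the arm was clear.
- **Disagreement:** two-view triangulation put the tray rims at 39–41 mm instead of the stated 45 mm. I used 45 mm, which gave tray sizes within about 2 mm of the stated ones.

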